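Index the sampler's swing arm to the rinse cup

ROBOT

A 7-joint arm with a two-finger parallel gripper is mounted at the origin on the work surface. World frame = base frame: x ahead of the robot, y to its left, z up, the work surface at z = 0. Lengths are in m, angles in degrees, forces in N, time in s.
With the tool pointing down it reaches from about 0.35 to 0.775 m from the base axis. Payload 3.1 kg.
Tool frame: the origin (TCP) lies on the mounting face of the last link; the fingertips stand 173 mm ahead of it and the grasp point (between the pads) lies 155 mm ahead of it; y points along the fingers, x is the direction in which the jaws open and shut, and the axes are right-handed (so a half turn about y gives the same grasp; the last joint's range is limited). The gripper opens to 85 mm and grips with 20 to 120 N. Pads are 22 mm wide; open, the fingers measure 114 mm over their backs; the gripper's body (76 mm by 85 mm) begins 54 mm behind the grasp point. The pads swing forward as they close: fully open they stand 13 mm farther back than shut.
Start: joints at [65.334, 17.813, 0.802, 86.603, -0.252, 75.585, -1.558], TCP at [0.209, -0.509, 0.405] pointing down, gripper open.
Joint ranges: [-154.91, 154.91], [-16.99, 109.72], [-72.82, 74.43], [7.12, 147.25], [-82.49, 262.49], [11.32, 116.49], [-174.64, 174.64]. Speed limits (degrees/s): [159.86, 159.86, 180, 180, 180, 180, 180].

INTERFACE

Orientations are given as a 3x3 rotation matrix whose columns are the frame's x, y, z axes.
In Python, from bench import arm gives the robot as it stands.
- The arm moves only by the tool arm_command, never from a script. Its argument "rows" is a list of rows, each a list of 6 numbers: the shift along the tool's x, y, z in units of 25 mm (1.0 is 25 mm), then the turn, a rotation vector about the tool's x, y, z in units of 8 degrees (1.0 is 8 degrees). In form: [[dx, dy, dz, wx, wy, wz], ...]. A call has 1 to 10 rows; each row shifts and turns the pose as measured when the row begins, along the tool's axes as they then stand; what a row does not reach is not made up. A row lasts 1/10 s, in which the tool goes at most 50 mm and 8.59 degrees, less where a joint would pass 70% of its speed; a pose out of reach is approached as far as the arm can. A call is refused whole if a number of a shift passes 1 or a number of a turn 1, either way. A call with a gripper value outside its range is refused whole. "grip" is the closure, from -1 (fully open) to 1 (shut), set as the call begins (left out, the last holds). The fingers move at their own pace and stop on an object; the grip force is fixed at half the most. Time passes only in rows, so rows that do not move let the fingers close. It gives the time, the measured TCP pose, the force and the opening at its end, in the units of the state.
- arm.state(): the state, without advancing time (a new reading comes with each control period).
- arm.camera(name): name is "side" or "top" or "wrist"; returns the picture (400x640x3 uint8, red, green, blue); there is no depth.
- arm.get_calibration(name): a dict with "vertical_fov" (degrees; the focal length in pixels is half the picture's height over the tangent of half this angle, whatever the lens; pixels are square), "cx", "cy" (the principal point, pixels), "k1" (the pictures are not rectified: a ray, as slopes to the right and down, at radius r is drawn at 1 + k1 r^2 times it, then the intrinsics apply), "rvec" (rotation vector, rad) and "tvec" (3), from world to camera coordinates, as OpenCV has them; the wrist camera has in their place "T_tool_cam" (4x4, takes a point from camera to tool coordinates, whose origin is the TCP and whose axes are the tool frame's). Camera axes: x right, y down, z forward; pixel columns grow to the right and rows downward; lengths in m; the calibration is good to about 2 mm. A picture is of the moment at which its call begins: read the wrist's pose just before it. get_calibration takes no time and is no camera call.
- arm.sign_off(): hands the job in, once; it reports no verdict.
Trained networks look in the newest picture that a camera, given by its name, has taken for a name from the list of things; names that differ only in an ending like _2 or _b are one class to them, and where a whole thing is asked for, a point or a joint stands for the part that bears it (a point fixed in the world has none). Each returns a list of dicts, best first, with "confidence" (0 to 1); they miss things now and then, are a little off and sometimes report something else, mostly with a low value. They report only what shows in the picture. A call takes as long as a camera call.
- arm.masks_of(name, camera): "region" (400x640 bool, what is visible of it).
- arm.mark_of(name, camera): "at" ([x, y, z] in m, in the coordinates of the camera as it stood for that picture, good to about 4 mm: a listed point, or the origin of a listed thing).
The state is a dict: "t": time; "joint_pos": joint angles; "qd": joint speeds; "joint_efforts": joint torques, N m; "tcp_pos": TCP position; "tool_rot": TCP orientation; "wrist_force": force on the tool from outside, world axes, zero at the start; "ft_torque": the same for the moment, N m; "finger_gap": opening from 0.0 (shut) to 1.0 (fully open).
Only numpy, scipy, OpenCV 4.12 (cv2) and the standard library are available. Lean on these libraries where they do the work, as an engineer would, in place of code of your own. Each camera call takes 0.05 s, during which the arm holds its last target. There are 200 camera calls.

TASK

The autosampler's teal swing arm is pinned with its needle over the white sample cup. Without gripping the orange pull ring, hook the closed fingertips under it, gently lift the spring index pin out of its hole, swing the arm one hole over to the side of the teal rinse cup and let the pin snap fully home there, so that the needle stands over the rinse cup. Never swing past that next hole, do not shift or lift the cups, bottles or other loose things, and finish clear of everything.

Things in the scene. Friction and masses are not known exactly. Their poses are not given: they have to be found in the camera images.
- sampler: Fixed autosampler: white drum, radius 105 mm, under a fan-shaped aluminium index plate (top 64 mm up, reaching 166 mm from the pivot). Origin on the table under the swing arm's pivot; +x along the middle of the plate, away from the robot at yaw 0. Five slotted holes, 11.6 mm wide along the arc, lie 140 mm from the pivot at -0.84, -0.42, 0, 0.42, 0.84 rad about z from its +x.
- swing_arm (a joint): Angle of the teal swing arm about the sampler's upright pivot, rad: 0 along the sampler's +x (starts there, pinned in the middle hole), positive anticlockwise from above, stops at +-0.95. Arm 225 mm long, 34 mm wide, top 80 mm above the table; hub at the pivot 92 mm high, bushing round the pin 98 mm. Light friction, 0.12 N m.
- index_pin (a joint): Lift of the 8 mm spring index pin, m: 0 fully home, stop at 0.020. It rides in the arm 140 mm from the pivot, sprung down with 5 N (home) to 8 N (full lift). Its foot is free of the hole above 0.010, and it reads about 0.010 while riding on the plate between holes; slid over a hole it snaps to 0 and locks the arm, with 2 mm of play to either side.
- pull_ring: Orange pull ring on the pin, moving with it; origin at the centre of its opening (home: 132 mm above the table, 159 mm from the pivot). x outwards along the arm, z up. Rigid stirrup of 7 mm bar, opening 61 mm wide (along y), 43 mm high, leaning 50 degrees back from upright: top bar farther out and higher than the lower one. A finger tilted 40 degrees from straight down, tip outwards, passes through.
- ring_top (a point): Middle of the ring's top bar (7 mm thick), under which the fingertip hooks; 19 mm farther out along the arm and 16 mm higher than the middle of the opening. Behind the opening, along its axis, are 45 mm of room before the arm.
- needle_tip (a point): Lower end of the needle under the swing arm's outer end, 205 mm from the pivot, 53 mm above the table.
- rinse_cup: TEAL rinse cup, loose, 50 mm wide and 42 mm tall, open on top, origin at the centre of its underside. It stands 205 mm from the pivot at the first hole to one side of the middle one (+0.42 or -0.42 rad); the waste cup stands at the other.
- waste_cup: YELLOW waste cup, loose, same size and origin as the rinse cup. Bystander.
- sample_cup: WHITE sample cup, loose, same size, under the needle at the start. Bystander.
- amber_vial: Amber vial with white cap, loose, 28 mm wide, 50 mm tall, origin at the centre of its underside. Bystander.
- reagent_bottle: Glass bottle with blue cap, loose, 60 mm wide, 120 mm tall, origin at the centre of its underside. Bystander.
- pen_case: Black flat case, loose, 150 x 50 x 20 mm, origin at the centre of its underside. Bystander.
- beaker: Glass beaker, loose, 70 mm wide, 90 mm tall, origin at the centre of its underside. Bystander.

How it is judged (in metres and radians):
On the way, in this order (a step that is already met when the one before it is completed fails the run):
1. the index pin is lifted clear of the middle hole (value of joint index_pin above 0.01 m and value of joint swing_arm between -0.15 and 0.15 rad), for 0.05 s.
2. the pin has dropped home with the needle over the rinse cup (value of joint index_pin below 0.002 m and horizontal distance between needle_tip and rinse_cup below 0.02 m), for 0.2 s.
At the end, for the whole second after the job is handed in: The index pin is home (lift under 2 mm) in the hole next to the middle one, the needle within 20 mm (level) of the rinse cup's centre; cups within 15 mm and the other loose things within 20 mm of where they stood (all of step 2 and distance of each of sample_cup, rinse_cup, waste_cup from where it was at the start of the episode below 0.015 m and distance of each of amber_vial, reagent_bottle, pen_case, beaker from where it was at the start of the episode below 0.02 m); the robot touches nothing.
It fails at once if the pull ring is gripped or forced (fingers on it with over 35 N; lifting takes 8 N) (contact force between the fingers and pull_ring above 35 N).
It fails at once if the arm is swung past the next hole (more than 0.63 rad either way) (value of joint swing_arm above 0.63 rad or value of joint swing_arm below -0.63 rad).
It fails at once if a cup is shifted by more than 15 mm, or another loose thing by more than 20 mm (distance of any of sample_cup, rinse_cup, waste_cup from where it was at the start of the episode above 0.015 m or distance of any of amber_vial, reagent_bottle, pen_case, beaker from where it was at the start of the episode above 0.02 m).
It fails at once if a loose thing is lifted off the table (8 mm) (height (world z) of any of sample_cup, rinse_cup, waste_cup, amber_vial, reagent_bottle, pen_case, beaker above 0.008 m).
It also fails if it takes over 45 s, if anything falls off the work surface, if the arm or the gripper's body presses on something with over 40 N, if the wrist force passes 120 N, or if a joint passes its speed limit or range.

## Working session

There is one attempt and no reset: what is moved stays moved. The work goes in short steps, Python scripts to look and compute and a tool call to move; the robot and the scene stay as the last step left them, time stands still between calls to the robot, and variables do not carry over. Pictures are saved under pics/ and viewed, about 8 in all and at most 12, crops included, and the job is handed in when it is done.

Besides the shell and the picture viewer there is one more tool, called after "Emit:" in YAML: its name, and indented under it one key for each argument. arm_command: Moves the arm, as the interface text tells. Its arguments: {"type":"object","properties":{"rows":{"type":"array","items":{"type":"array","items":{"type":"number"}}},"grip":{"type":"number"}},"required":["rows"]}

```bash
mkdir -p pics
cat > h.py <<'E'
import numpy as np, cv2
from bench import arm
from scipy.spatial.transform import Rotation as R
def cam2world(name,p,st=None):
    c=arm.get_calibration(name)
    if name=='wrist':
        T=np.array(c['T_tool_cam']);q=T[:3,:3]@p+T[:3,3]
        return np.array(st['tool_rot'])@q+np.array(st['tcp_pos'])
    Rm=R.from_rotvec(np.ravel(c['rvec'])).as_matrix()
    return Rm.T@(np.array(p)-np.ravel(c['tvec']))
def snap(name,fn=None):
    st=arm.state();im=arm.camera(name)
    if fn: cv2.imwrite('pics/'+fn,im[:,:,::-1])
    return st,im
def marks(name,things,st=None):
    out={}
    for t in things:
        for m in arm.mark_of(t,name)[:1]:
            out[t]=cam2world(name,m['at'],st); print(name,t,round(m['confidence'],2),out[t].round(4))
    return out
E
python3 - <<'E'
from h import *
L=['sampler','pull_ring','ring_top','needle_tip','rinse_cup','waste_cup','sample_cup','amber_vial','reagent_bottle','pen_case','beaker']
ims=[]
for n in ['top','side']:
    st,im=snap(n); ims.append(im); marks(n,L,st)
cv2.imwrite('pics/a.png',np.vstack(ims)[:,:,::-1][::1])
im=cv2.resize(np.vstack(ims),(480,600),interpolation=cv2.INTER_AREA); cv2.imwrite('pics/a.png',im[:,:,::-1])
s=arm.state();print(s['t'],s['tcp_pos'],np.array(s['tool_rot']).round(3).tolist(),s['wrist_force'])
print(arm.get_calibration('wrist'))
E
```

```text
top sampler 0.65 [0.5013 0.0681 0.0017]
top pull_ring 0.6 [0.6558 0.0859 0.133 ]
top ring_top 0.5 [0.6795 0.0872 0.1497]
top needle_tip 0.9 [0.7036 0.0897 0.0504]
top rinse_cup 0.45 [0.6831 0.1683 0.0007]
top waste_cup 0.61 [ 0.6948  0.0036 -0.0024]
top sample_cup 0.48 [ 0.7012  0.0898 -0.0015]
top amber_vial 0.57 [ 0.6134  0.3112 -0.    ]
top reagent_bottle 0.8 [ 0.5449 -0.1575 -0.001 ]
top pen_case 0.95 [0.4267 0.5362 0.0017]
side sampler 0.64 [0.5031 0.0774 0.0017]
side pull_ring 0.6 [0.6609 0.0907 0.1298]
side ring_top 0.66 [0.6799 0.0942 0.1489]
side needle_tip 0.63 [0.7082 0.0904 0.0529]
side rinse_cup 0.39 [0.6812 0.1748 0.0018]
side waste_cup 0.49 [0.6931 0.0055 0.0017]
side sample_cup 0.65 [0.7032 0.0913 0.0022]
side amber_vial 0.59 [0.6117 0.3116 0.0056]
side reagent_bottle 0.53 [0.6814 0.1747 0.007 ]
side pen_case 0.86 [0.425  0.5339 0.0018]
side beaker 0.73 [ 0.438  -0.4895 -0.004 ]
1.2 [ 0.20855992 -0.50892947  0.40469381] [[0.379, 0.0, 0.925], [-0.925, 0.0, 0.379], [-0.0, -1.0, 0.0]] [ 0.28157884 -0.08542416 -0.01703085]
{'vertical_fov': 63.304747205173356, 'cx': 319.7765499175622, 'cy': 204.18419809920746, 'k1': -0.04891571272268496, 'T_tool_cam': array([[ 9.99999549e-01, -9.39985094e-04, -1.37538170e-04,
         1.61072335e-04],
       [-1.31661676e-04, -2.80512612e-01,  9.59850331e-01,
         3.06930621e-02],
       [-9.40826194e-04, -9.59849879e-01, -2.80512609e-01,
         7.11614041e-02],
       [ 0.00000000e+00,  0.00000000e+00,  0.00000000e+00,
         1.00000000e+00]])}
```

View pics/a.png

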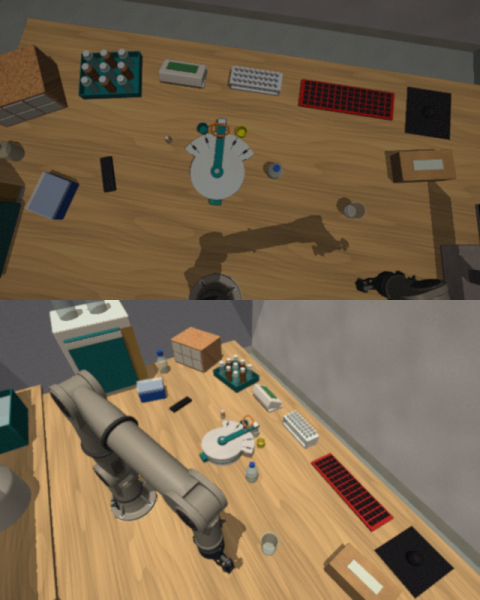

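The top view shows the sampler at about (218,160), with the ring and needle pointing up at (220,125). The teal cup is on the left (+y) and the yellow one on the right, so the swing is positive. The sampler yaw is about 5.3°. Next is a planner that prints rows.

```bash
cat >> h.py <<'E'
P=np.array([0.502,0.0705,0]);YAW=np.radians(5.3)
def pose(a,fwd=0,up=0,zt=0,tilt=40,c_r=.159,c_h=.132,yaw=None,side=0):
    """grasp point at ring centre for arm angle a, then fwd along finger, zt along tool z, up in world, side along +y of arm"""
    h=YAW+a; u=np.array([np.cos(h),np.sin(h),0]);l=np.array([-u[1],u[0],0]);k=np.array([0,0,1.])
    h2=h if yaw is None else YAW+yaw
    v=np.array([np.cos(h2),np.sin(h2),0]);t=np.radians(tilt)
    y=np.sin(t)*v-np.cos(t)*k; z=np.cos(t)*v+np.sin(t)*k; x=np.cross(y,z)
    p=P+u*c_r+k*c_h+y*(fwd-.155)+z*zt+k*up+l*side
    return p,np.c_[x,y,z]
def plan(p1,R1,n=None,st=None,step=.024):
    st=st or arm.state(); p=np.array(st['tcp_pos']);M=np.array(st['tool_rot'])
    rv=R.from_matrix(M.T@R1).as_rotvec(); d=p1-p
    n=n or int(np.ceil(max(np.linalg.norm(d)/step,np.degrees(np.linalg.norm(rv))/7,1)))
    print('n',n,'dist',np.linalg.norm(d).round(4),'rot',np.degrees(rv).round(1))
    rows=[]
    for i in range(n):
        Mi=M@R.from_rotvec(rv*i/n).as_matrix()
        rows.append(np.r_[Mi.T@d/n/.025,np.degrees(rv)/n/8].round(2).tolist())
    for i in range(0,n,10): print(str(rows[i:i+10]).replace(' ',''))
E
python3 -c "
from h import *
plan(*pose(0,fwd=-.09,up=.03))"
```

```text
n 28 dist 0.6526 rot [39.7 16.3 -5.9]
[[-0.61,0.08,0.7,0.18,0.07,-0.03],[-0.61,0.09,0.7,0.18,0.07,-0.03],[-0.62,0.11,0.69,0.18,0.07,-0.03],[-0.63,0.12,0.68,0.18,0.07,-0.03],[-0.64,0.14,0.67,0.18,0.07,-0.03],[-0.64,0.15,0.66,0.18,0.07,-0.03],[-0.65,0.17,0.65,0.18,0.07,-0.03],[-0.66,0.18,0.64,0.18,0.07,-0.03],[-0.66,0.19,0.63,0.18,0.07,-0.03],[-0.67,0.2,0.61,0.18,0.07,-0.03]]
[[-0.68,0.22,0.6,0.18,0.07,-0.03],[-0.69,0.23,0.59,0.18,0.07,-0.03],[-0.69,0.24,0.58,0.18,0.07,-0.03],[-0.7,0.25,0.56,0.18,0.07,-0.03],[-0.71,0.26,0.55,0.18,0.07,-0.03],[-0.71,0.27,0.54,0.18,0.07,-0.03],[-0.72,0.29,0.52,0.18,0.07,-0.03],[-0.72,0.3,0.51,0.18,0.07,-0.03],[-0.73,0.3,0.49,0.18,0.07,-0.03],[-0.74,0.31,0.48,0.18,0.07,-0.03]]
[[-0.74,0.32,0.46,0.18,0.07,-0.03],[-0.75,0.33,0.45,0.18,0.07,-0.03],[-0.75,0.34,0.43,0.18,0.07,-0.03],[-0.76,0.35,0.41,0.18,0.07,-0.03],[-0.77,0.35,0.4,0.18,0.07,-0.03],[-0.77,0.36,0.38,0.18,0.07,-0.03],[-0.78,0.37,0.36,0.18,0.07,-0.03],[-0.78,0.37,0.35,0.18,0.07,-0.03]]
```

Emit:
arm_command:
  grip: 1
  rows:
    - [-0.61, 0.08, 0.7, 0.18, 0.07, -0.03]
    - [-0.61, 0.09, 0.7, 0.18, 0.07, -0.03]
    - [-0.62, 0.11, 0.69, 0.18, 0.07, -0.03]
    - [-0.63, 0.12, 0.68, 0.18, 0.07, -0.03]
    - [-0.64, 0.14, 0.67, 0.18, 0.07, -0.03]
    - [-0.64, 0.15, 0.66, 0.18, 0.07, -0.03]
    - [-0.65, 0.17, 0.65, 0.18, 0.07, -0.03]
    - [-0.66, 0.18, 0.64, 0.18, 0.07, -0.03]
    - [-0.66, 0.19, 0.63, 0.18, 0.07, -0.03]
    - [-0.67, 0.2, 0.61, 0.18, 0.07, -0.03]

```text
t: 2.2
tcp_pos: [0.3164, -0.2979, 0.385]
tool_rot: [[0.271, 0.257, 0.928], [-0.962, 0.038, 0.27], [0.034, -0.966, 0.258]]
wrist_force: [-0.3, 0.4, -1.0]
finger_gap: 0.001
```

Emit:
arm_command:
  rows:
    - [-0.68, 0.22, 0.6, 0.18, 0.07, -0.03]
    - [-0.69, 0.23, 0.59, 0.18, 0.07, -0.03]
    - [-0.69, 0.24, 0.58, 0.18, 0.07, -0.03]
    - [-0.7, 0.25, 0.56, 0.18, 0.07, -0.03]
    - [-0.71, 0.26, 0.55, 0.18, 0.07, -0.03]
    - [-0.71, 0.27, 0.54, 0.18, 0.07, -0.03]
    - [-0.72, 0.29, 0.52, 0.18, 0.07, -0.03]
    - [-0.72, 0.3, 0.51, 0.18, 0.07, -0.03]
    - [-0.73, 0.3, 0.49, 0.18, 0.07, -0.03]
    - [-0.74, 0.31, 0.48, 0.18, 0.07, -0.03]

```text
t: 3.2
tcp_pos: [0.427, -0.0824, 0.3674]
tool_rot: [[0.163, 0.503, 0.849], [-0.986, 0.049, 0.16], [0.039, -0.863, 0.504]]
wrist_force: [0.1, -0.4, -0.2]
finger_gap: -0.004
```

```bash
python3 -c "
from h import *
s=arm.state();print(s['joint_pos'],s['finger_gap'],s['wrist_force'])
plan(*pose(0,fwd=-.09,up=.03))"
```

```text
[ 40.16192554  -3.04263183 -26.15680029 119.71934912 -19.05178685
  35.53230829 -53.44211131] -0.003698909301422727 [ 0.09192124 -0.38503858 -0.22031676]
n 8 dist 0.172 rot [ 9.6  4.6 -0.5]
[[-0.7,0.31,0.4,0.15,0.07,-0.01],[-0.7,0.31,0.39,0.15,0.07,-0.01],[-0.7,0.32,0.38,0.15,0.07,-0.01],[-0.71,0.33,0.36,0.15,0.07,-0.01],[-0.71,0.33,0.35,0.15,0.07,-0.01],[-0.72,0.34,0.33,0.15,0.07,-0.01],[-0.72,0.35,0.32,0.15,0.07,-0.01],[-0.72,0.35,0.3,0.15,0.07,-0.01]]
```

Emit:
arm_command:
  rows:
    - [-0.7, 0.31, 0.4, 0.15, 0.07, -0.01]
    - [-0.7, 0.31, 0.39, 0.15, 0.07, -0.01]
    - [-0.7, 0.32, 0.38, 0.15, 0.07, -0.01]
    - [-0.71, 0.33, 0.36, 0.15, 0.07, -0.01]
    - [-0.71, 0.33, 0.35, 0.15, 0.07, -0.01]
    - [-0.72, 0.34, 0.33, 0.15, 0.07, -0.01]
    - [-0.72, 0.35, 0.32, 0.15, 0.07, -0.01]
    - [-0.72, 0.35, 0.3, 0.15, 0.07, -0.01]
    - [0, 0, 0, 0, 0, 0]

```text
t: 4.1
tcp_pos: [0.5055, 0.081, 0.3509]
tool_rot: [[0.097, 0.647, 0.756], [-0.995, 0.062, 0.075], [0.001, -0.76, 0.65]]
wrist_force: [-0.1, 0.1, -0.0]
finger_gap: 0.0
```

```bash
python3 -c "
from h import *
st,im=snap('wrist','w1.png')
print(st['joint_pos'].round(1))
marks('wrist',['pull_ring','ring_top','sampler','needle_tip','swing_arm','rinse_cup','waste_cup','sample_cup'],st)
print('expected ring',pose(0)[0]+.155*pose(0)[1][:,1])
plan(*pose(0,fwd=-.03))"
```

```text
[  19.5    6.2  -34.3  117.3   27.2   19.  -120.5]
wrist ring_top 0.7 [0.6757 0.0871 0.1495]
wrist needle_tip 0.21 [ 0.6954  0.0035 -0.001 ]Traceback (most recent call last):
  File "<string>", line 5, in <module>
    marks('wrist',['pull_ring','ring_top','sampler','needle_tip','swing_arm','rinse_cup','waste_cup','sample_cup'],st)
    ~~~~~^^^^^^^^^^^^^^^^^^^^^^^^^^^^^^^^^^^^^^^^^^^^^^^^^^^^^^^^^^^^^^^^^^^^^^^^^^^^^^^^^^^^^^^^^^^^^^^^^^^^^^^^^^^^^
  File "h.py", line 18, in marks
    for m in arm.mark_of(t,name)[:1]:
             ~~~~~~~~~~~^^^^^^^^
ValueError: it knows: amber_vial, beaker, needle_tip, pen_case, pull_ring, reagent_bottle, ring_top, rinse_cup, sample_cup, sampler, waste_cup
```

View pics/w1.png

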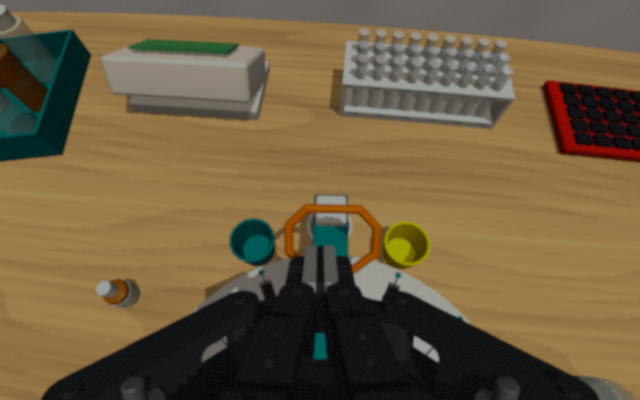

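The wrist view shows the orange ring centred at about (333,240), its top bar at (333,208), and the fingertips at (320,250). The ring is about 11 mm to the right, which matches the world estimate.

```bash
python3 -c "
from h import *
plan(*pose(0,fwd=-.04))"
```

```text
n 4 dist 0.0758 rot [-0.4 -0.1  0.3]
[[0.05,0.72,-0.22,-0.01,-0.0,0.01],[0.05,0.72,-0.22,-0.01,-0.0,0.01],[0.05,0.72,-0.22,-0.01,-0.0,0.01],[0.05,0.72,-0.22,-0.01,-0.0,0.01]]
```

Emit:
arm_command:
  rows:
    - [0.05, 0.72, -0.22, 0, 0, 0.01]
    - [0.05, 0.72, -0.22, 0, 0, 0.01]
    - [0.05, 0.72, -0.22, 0, 0, 0.01]
    - [0.05, 0.72, -0.22, 0, 0, 0.01]
    - [0, 0, 0, 0, 0, 0]
    - [0, 0, 0, 0, 0, 0]

```text
t: 4.95
tcp_pos: [0.537, 0.0641, 0.2823]
tool_rot: [[0.074, 0.65, 0.756], [-0.997, 0.047, 0.057], [0.002, -0.759, 0.652]]
wrist_force: [0.3, 0.6, 0.3]
finger_gap: 0.001
```

```bash
python3 -c "
from h import *
st,im=snap('wrist')
cv2.imwrite('pics/w2.png',im[100:400,150:500,::-1])
print(st['tcp_pos'],st['joint_pos'].round(1))
m=marks('wrist',['pull_ring','ring_top'],st)
Rm=np.array(st['tool_rot'])
for k in m: print(k,'tool frame',(Rm.T@(m[k]-st['tcp_pos'])).round(4))
p,M=pose(0); print('exp ring',p+.155*M[:,1])
plan(*pose(0,fwd=0.005))"
```

```text
[0.53698165 0.06410004 0.28225574] [   9.2   14.6  -22.   118.7   54.    11.5 -145.8]
wrist ring_top 0.77 [0.6769 0.0852 0.1509]
ring_top tool frame [-0.0108  0.1916  0.0215]
exp ring [0.66032023 0.08518692 0.132     ]
n 2 dist 0.0467 rot [-0.7 -0.7  0.7]
[[-0.19,0.91,-0.04,-0.05,-0.05,0.05],[-0.19,0.91,-0.04,-0.05,-0.05,0.05]]
```

View pics/w2.png

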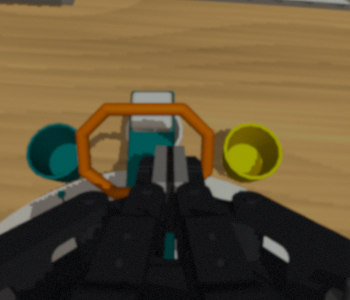

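The wrist view shows the ring centred at crop (145,150), with the fingertips at (170,150), about 11 mm to its right. J6 is at its lower limit and blocks the exact 40° tilt. I'll use a 33° tilt with about +15° of finger yaw toward the swing side.

```bash
python3 -c "
from h import *
plan(*pose(0,fwd=-.05,tilt=33,yaw=np.radians(15)),n=6)"
```

```text
n 6 dist 0.0333 rot [ -7.7 -12.8   9.7]
[[0.13,-0.03,0.18,-0.16,-0.27,0.2],[0.14,-0.04,0.17,-0.16,-0.27,0.2],[0.14,-0.05,0.17,-0.16,-0.27,0.2],[0.14,-0.05,0.16,-0.16,-0.27,0.2],[0.15,-0.06,0.15,-0.16,-0.27,0.2],[0.15,-0.07,0.15,-0.16,-0.27,0.2]]
```

Emit:
arm_command:
  rows:
    - [0.13, -0.2, 0.18, -0.16, -0.27, 0.2]
    - [0.14, -0.2, 0.17, -0.16, -0.27, 0.2]
    - [0.14, -0.05, 0.17, -0.16, -0.27, 0.2]
    - [0.14, -0.05, 0.16, -0.16, -0.27, 0.2]
    - [0.15, 0.08, 0.15, -0.16, -0.27, 0.2]
    - [0.15, 0.08, 0.15, -0.16, -0.27, 0.2]
    - [0, 0, 0, 0, 0, 0]

```text
t: 5.8
tcp_pos: [0.5541, 0.0496, 0.3129]
tool_rot: [[0.361, 0.515, 0.777], [-0.932, 0.192, 0.307], [0.009, -0.835, 0.55]]
wrist_force: [0.7, -0.8, 0.3]
finger_gap: -0.002
```

```bash
python3 -c "
from h import *
st=arm.state();print(st['joint_pos'].round(1),st['t'])
plan(*pose(0,fwd=-.05,tilt=33,yaw=np.radians(15)))
plan(*pose(0,fwd=-.01,tilt=33,yaw=np.radians(15)),n=4)"
```

```text
[ 42.3  23.1 -57.4 109.5  28.   26.4 -97.6] 5.8
n 1 dist 0.0097 rot [-0.4  1.  -0. ]
[[0.14,0.31,-0.19,-0.05,0.13,-0.01]]
n 4 dist 0.0481 rot [-0.4  1.  -0. ]
[[0.03,0.48,-0.05,-0.01,0.03,-0.0],[0.03,0.48,-0.05,-0.01,0.03,-0.0],[0.03,0.48,-0.05,-0.01,0.03,-0.0],[0.03,0.48,-0.05,-0.01,0.03,-0.0]]
```

Emit:
arm_command:
  rows:
    - [0.06, 0.3, -0.1, 0, 0.05, 0]
    - [0.06, 0.3, -0.1, 0, 0.05, 0]
    - [0, 0, 0, 0, 0, 0]

```text
t: 6.1
tcp_pos: [0.5586, 0.0481, 0.2974]
tool_rot: [[0.348, 0.518, 0.782], [-0.938, 0.19, 0.292], [0.003, -0.834, 0.551]]
wrist_force: [-0.7, 0.5, 0.4]
finger_gap: -0.003
```

```bash
python3 -c "
from h import *
st,im=snap('wrist')
cv2.imwrite('pics/w3.png',im[100:400,150:500,::-1])
print(st['tcp_pos'],st['joint_pos'].round(1))
m=marks('wrist',['pull_ring','ring_top'],st)
Rm=np.array(st['tool_rot'])
for k in m: print(k,'tool frame',(Rm.T@(m[k]-st['tcp_pos'])).round(4))
plan(*pose(0,fwd=-.01,tilt=33,yaw=np.radians(15)),n=3)"
```

```text
[0.55862144 0.04814873 0.2973594 ] [ 39.8  24.1 -54.4 110.   29.7  24.4 -99.7]
wrist ring_top 0.66 [0.6789 0.0835 0.1536]
ring_top tool frame [0.0083 0.1889 0.0251]
n 3 dist 0.0334 rot [-0.6  0.2  0.1]
[[0.01,0.44,-0.01,-0.02,0.01,0.0],[0.01,0.44,-0.01,-0.02,0.01,0.0],[0.01,0.44,-0.01,-0.02,0.01,0.0]]
```

View pics/w3.png

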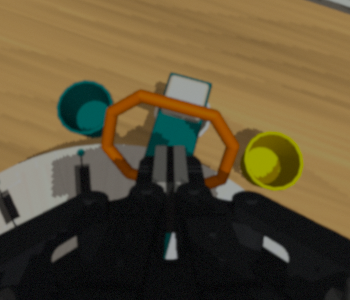

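The tips at crop (170,150) are now aligned with the ring opening, centred at about (170,142). Inserting.

Emit:
arm_command:
  rows:
    - [0.01, 0.4, 0, -0.02, 0, 0]
    - [0.01, 0.4, 0, -0.02, 0, 0]
    - [0.01, 0.4, 0, -0.02, 0, 0]
    - [0, 0.4, 0, 0, 0, 0]
    - [0, 0.35, 0, 0, 0, 0]
    - [0, 0, 0, 0, 0, 0]

```text
t: 6.85
tcp_pos: [0.5851, 0.0601, 0.2579]
tool_rot: [[0.352, 0.515, 0.782], [-0.936, 0.189, 0.297], [0.005, -0.836, 0.548]]
wrist_force: [-0.3, -0.3, -0.0]
finger_gap: -0.001
```

```bash
python3 -c "
from h import *
st,im=snap('wrist')
a=im[100:400,150:500]
_,b=snap('side')
b=cv2.resize(b[150:225,260:350],(420,350),interpolation=cv2.INTER_CUBIC)
o=np.zeros((350,780,3),np.uint8);o[:300,:350]=a;o[:,355:775]=b
cv2.imwrite('pics/w4.png',o[:,:,::-1])
print(st['tcp_pos'],st['joint_pos'].round(1),st['wrist_force'])
marks('wrist',['ring_top'],st)
plan(*pose(0,fwd=.005,tilt=33,yaw=np.radians(15)),n=1)"
```

```text
[0.58512831 0.06006462 0.25787995] [  30.6   28.4  -45.8  108.4   35.7   21.  -105.2] [-0.25757482 -0.31532788 -0.02039894]
wrist ring_top 0.64 [0.6763 0.0851 0.153 ]
n 1 dist 0.0036 rot [-0.3  0.4  0.1]
[[0.09,-0.01,-0.11,-0.04,0.05,0.02]]
```

View pics/w4.png

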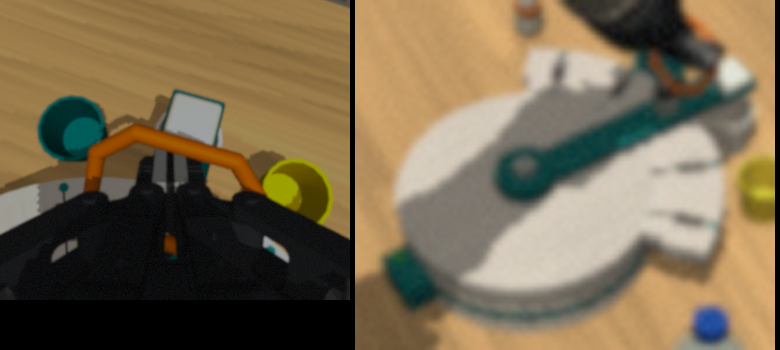

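The fingers are through the ring: the top bar is at crop (180,145) ahead of them and the lower bar is behind at (170,245). Taking up the slack.

Emit:
arm_command:
  rows:
    - [0.05, 0, 0.1, 0, 0, 0]
    - [0, 0, 0.1, 0, 0, 0]
    - [0, 0, 0.1, 0, 0, 0]
    - [0, 0, 0, 0, 0, 0]

```text
t: 7.4
tcp_pos: [0.5903, 0.0601, 0.2629]
tool_rot: [[0.35, 0.513, 0.784], [-0.937, 0.186, 0.297], [0.006, -0.838, 0.545]]
wrist_force: [-1.3, -0.1, -0.4]
finger_gap: 0.001
```

Emit:
arm_command:
  rows:
    - [0, -0.07, 0.06, 0, 0, 0]
    - [0, -0.07, 0.06, 0, 0, 0]
    - [0, 0, 0, 0, 0, 0]

```text
t: 7.7
tcp_pos: [0.5894, 0.0601, 0.2659]
tool_rot: [[0.35, 0.508, 0.787], [-0.937, 0.186, 0.297], [0.005, -0.841, 0.541]]
wrist_force: [-2.3, -0.1, -2.1]
finger_gap: 0.001
```

Emit:
arm_command:
  rows:
    - [0, -0.1, 0.07, 0, 0, 0]
    - [0, -0.1, 0.07, 0, 0, 0]
    - [0, -0.1, 0.07, 0, 0, 0]
    - [0, 0, 0, 0, 0, 0]

```text
t: 8.1
tcp_pos: [0.5872, 0.0601, 0.2727]
tool_rot: [[0.351, 0.5, 0.792], [-0.936, 0.184, 0.298], [0.003, -0.846, 0.533]]
wrist_force: [-2.4, 0.5, -3.4]
finger_gap: -0.001
```

Emit:
arm_command:
  rows:
    - [0, -0.09, 0.1, 0.05, 0, 0]
    - [0, -0.09, 0.1, 0.05, 0, 0]
    - [0, -0.09, 0.1, 0.05, 0, 0]
    - [0, 0, 0, 0, 0, 0]

```text
t: 8.5
tcp_pos: [0.5862, 0.0598, 0.2788]
tool_rot: [[0.35, 0.507, 0.788], [-0.937, 0.187, 0.296], [0.003, -0.842, 0.54]]
wrist_force: [-2.1, 1.8, -5.9]
finger_gap: 0.001
```

```bash
python3 -c "
from h import *
st,im=snap('wrist')
print(st['tcp_pos'],st['joint_pos'].round(1),st['wrist_force'].round(1))
marks('wrist',['ring_top'],st)
_,b=snap('side');marks('side',['ring_top','pull_ring'])
a=im[100:400,150:500]
b=cv2.resize(b[150:225,260:350],(420,350),interpolation=cv2.INTER_CUBIC)
o=np.zeros((350,780,3),np.uint8);o[:300,:350]=a;o[:,355:775]=b
cv2.imwrite('pics/w5.png',o[:,:,::-1])
"
```

```text
[0.58618043 0.0597555  0.27877243] [  32.9   27.6  -49.1  106.8   33.3   24.6 -103. ] [-2.1  1.8 -5.9]
wrist ring_top 0.74 [0.6812 0.0874 0.1556]
side ring_top 0.59 [0.6812 0.0943 0.1537]
side pull_ring 0.54 [0.6619 0.0892 0.1366]
```

View pics/w5.png

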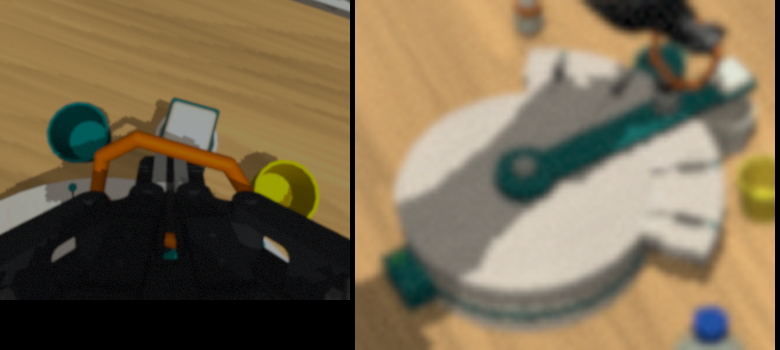

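The side view shows the ring lifted by about 5 mm, and the wrist force of 6 N agrees. I'll push the tip a little deeper for overlap, then lift the rest.

Emit:
arm_command:
  rows:
    - [0, 0.08, 0.06, 0, 0, 0]
    - [0, 0.08, 0.06, 0, 0, 0]
    - [0, 0.08, 0.06, 0, 0, 0]
    - [0, -0.05, 0.1, 0.03, 0, 0]
    - [0, -0.07, 0.1, 0.03, 0, 0]
    - [0, 0, 0, 0, 0, 0]

```text
t: 9.35
tcp_pos: [0.5888, 0.0618, 0.2746]
tool_rot: [[0.349, 0.492, 0.797], [-0.937, 0.181, 0.298], [0.002, -0.851, 0.525]]
wrist_force: [-3.2, 0.4, -4.5]
finger_gap: 0.0
```

Emit:
arm_command:
  rows:
    - [0, -0.05, 0.12, 0.12, 0, 0]
    - [0, -0.05, 0.12, 0.12, 0, 0]
    - [0, -0.1, 0.12, 0.1, 0, 0]
    - [0, 0, 0, 0, 0, 0]

```text
t: 9.75
tcp_pos: [0.5862, 0.062, 0.2758]
tool_rot: [[0.348, 0.509, 0.788], [-0.938, 0.188, 0.293], [0.001, -0.84, 0.542]]
wrist_force: [-2.4, 0.3, -4.6]
finger_gap: -0.002
```

```bash
cat >> h.py <<'E'
def rep(cam='side'):
    st=arm.state();_,b=snap('side');marks('side',['ring_top','pull_ring','needle_tip'])
    p=np.array(st['tcp_pos']);M=np.array(st['tool_rot']);tip=p+.173*M[:,1]
    d=tip-P;print('t',st['t'],'tip r,h',np.hypot(d[0],d[1]).round(4),d[2].round(4),'ang',(np.arctan2(d[1],d[0])-YAW).round(3),'tilt',np.degrees(np.arccos(-M[2,1])).round(1),'F',st['wrist_force'].round(1),'J',st['joint_pos'].round(0))
E
python3 -c "
from h import *
rep()"
```

```text
side ring_top 0.37 [0.6806 0.0942 0.1527]
side pull_ring 0.41 [0.6632 0.0901 0.136 ]
side needle_tip 0.73 [0.7082 0.0913 0.0553]
t 9.75 tip r,h 0.1738 0.1305 ang 0.046 tilt 32.8 F [-2.4  0.3 -4.6] J [  32.   28.  -48.  107.   34.   24. -104.]
```

Emit:
arm_command:
  rows:
    - [0, -0.16, 0.14, 0.04, 0, 0]
    - [0, -0.16, 0.14, 0.04, 0, 0]
    - [0, -0.16, 0.14, 0.04, 0, 0]
    - [0, 0, 0, 0, 0, 0]

```text
t: 10.35
tcp_pos: [0.5857, 0.0617, 0.2886]
tool_rot: [[0.347, 0.512, 0.786], [-0.938, 0.189, 0.291], [-0.0, -0.838, 0.545]]
wrist_force: [-3.9, -0.4, -6.7]
finger_gap: -0.003
```

```bash
python3 -c "
from h import *
rep()"
```

```text
side ring_top 0.48 [0.6794 0.094  0.1635]
side pull_ring 0.49 [0.6596 0.0924 0.1485]
side needle_tip 0.59 [0.7077 0.0943 0.0547]
t 10.35 tip r,h 0.1738 0.1436 ang 0.046 tilt 33.1 F [-3.9 -0.4 -6.7] J [  34.   27.  -50.  106.   32.   25. -103.]
```

The ring is up about 14 mm (side marks, with 6.7 N at the wrist). Plan the swing with the tool orientation held.

```bash
cat >> h.py <<'E'
def swing(da,n,dz=0,dr=0,dyaw=0):
    st=arm.state();p=np.array(st['tcp_pos']);M=np.array(st['tool_rot']);tip=p+.173*M[:,1]
    for c in range(0,n,10):
        rows=[]
        for i in range(c,min(n,c+10)):
            f=lambda k:P+R.from_rotvec([0,0,da*k/n]).apply((tip-P)*(1+dr*k/n/.174))+np.array([0,0,dz*k/n])
            Mi=M
            rows.append((Mi.T@(f(i+1)-f(i))/.025).round(2).tolist()+[0,0,0])
        print(str(rows).replace(' ',''))
E
python3 -c "
from h import *
swing(.28,10,dz=.006)"
```

```text
[[-0.19,0.0,0.05,0,0,0],[-0.19,-0.0,0.04,0,0,0],[-0.19,-0.0,0.04,0,0,0],[-0.19,-0.01,0.03,0,0,0],[-0.19,-0.01,0.03,0,0,0],[-0.19,-0.01,0.02,0,0,0],[-0.19,-0.02,0.02,0,0,0],[-0.19,-0.02,0.01,0,0,0],[-0.19,-0.02,0.01,0,0,0],[-0.19,-0.03,0.0,0,0,0]]
```

Emit:
arm_command:
  rows:
    - [0, -0.08, 0.06, 0, 0, 0]
    - [-0.19, 0, 0.05, 0, 0, 0]
    - [-0.19, 0, 0.05, 0, 0, 0]
    - [-0.19, 0, 0.04, 0, 0, 0]
    - [-0.19, -0.01, 0.03, 0, 0, 0]
    - [-0.19, -0.01, 0.03, 0, 0, 0]

```text
t: 11.15
tcp_pos: [0.5814, 0.0848, 0.2933]
tool_rot: [[0.343, 0.51, 0.789], [-0.939, 0.186, 0.288], [0.001, -0.84, 0.543]]
wrist_force: [-4.3, -1.3, -8.5]
finger_gap: 0.0
```

```bash
python3 -c "
from h import *
rep()"
```

```text
side ring_top 0.4 [0.6773 0.1156 0.1684]
side pull_ring 0.56 [ 0.6926  0.0042 -0.0009]
side needle_tip 0.81 [0.7042 0.117  0.0581]
t 11.15 tip r,h 0.174 0.148 ang 0.178 tilt 32.9 F [-4.3 -1.3 -8.5] J [  30.   26.  -49.  106.   33.   26. -106.]
```

```bash
python3 -c "
from h import *
swing(.16,6,dz=-.003)"
```

```text
[[-0.19,0.02,-0.0,0,0,0],[-0.19,0.02,-0.01,0,0,0],[-0.19,0.02,-0.01,0,0,0],[-0.19,0.02,-0.01,0,0,0],[-0.19,0.01,-0.02,0,0,0],[-0.19,0.01,-0.02,0,0,0]]
```

Emit:
arm_command:
  rows:
    - [-0.19, 0.02, 0, 0, 0, 0]
    - [-0.19, 0.02, -0.01, 0, 0, 0]
    - [-0.19, 0.02, -0.01, 0, 0, 0]
    - [-0.19, 0.02, -0.01, 0, 0, 0]
    - [-0.19, 0.01, -0.02, 0, 0, 0]
    - [-0.19, 0.01, -0.02, 0, 0, 0]
    - [0, 0, 0, 0, 0, 0]

```text
t: 12.05
tcp_pos: [0.5714, 0.113, 0.2907]
tool_rot: [[0.342, 0.512, 0.788], [-0.94, 0.185, 0.288], [0.001, -0.839, 0.545]]
wrist_force: [-4.9, -1.3, -7.0]
finger_gap: -0.004
```

```bash
python3 -c "
from h import *
rep()
swing(0.02,4,dz=-.01)"
```

```text
side ring_top 0.43 [0.6627 0.1445 0.1677]
side pull_ring 0.61 [0.6501 0.1352 0.148 ]
side needle_tip 0.85 [0.6933 0.1475 0.0557]
t 12.05 tip r,h 0.1748 0.1456 ang 0.348 tilt 33.0 F [-4.9 -1.3 -7. ] J [  25.   24.  -46.  108.   35.   25. -111.]
[[-0.03,0.08,-0.06,0,0,0],[-0.03,0.08,-0.06,0,0,0],[-0.03,0.08,-0.06,0,0,0],[-0.03,0.08,-0.06,0,0,0]]
```

The arm is at about 0.30 rad. Now I lower the fingers so the pin rides on the plate with slack under the top bar.

Emit:
arm_command:
  rows:
    - [0, 0.15, -0.1, 0, 0, 0]
    - [0, 0.15, -0.1, 0, 0, 0]
    - [0, 0.15, -0.1, 0, 0, 0]
    - [0, 0.15, -0.1, 0, 0, 0]
    - [0, 0.15, -0.1, 0, 0, 0]
    - [0, 0, 0, 0, 0, 0]

```text
t: 12.85
tcp_pos: [0.5754, 0.1135, 0.275]
tool_rot: [[0.341, 0.527, 0.778], [-0.94, 0.189, 0.284], [0.003, -0.829, 0.56]]
wrist_force: [-7.6, -2.7, -6.1]
finger_gap: -0.0
```

```bash
python3 -c "
from h import *
rep()
swing(0.16,10)"
```

```text
side ring_top 0.61 [0.6668 0.1439 0.1601]
side pull_ring 0.47 [0.6482 0.1373 0.1456]
side needle_tip 0.56 [0.6948 0.1497 0.0567]
t 12.85 tip r,h 0.1811 0.1316 ang 0.338 tilt 34.0 F [-7.6 -2.7 -6.1] J [  23.   25.  -43.  109.   37.   22. -114.]
[[-0.12,-0.01,-0.01,0,0,0],[-0.12,-0.01,-0.01,0,0,0],[-0.12,-0.01,-0.01,0,0,0],[-0.11,-0.01,-0.01,0,0,0],[-0.11,-0.01,-0.01,0,0,0],[-0.11,-0.01,-0.02,0,0,0],[-0.11,-0.01,-0.02,0,0,0],[-0.11,-0.01,-0.02,0,0,0],[-0.11,-0.01,-0.02,0,0,0],[-0.11,-0.02,-0.02,0,0,0]]
```

The tip drifted outward and still carries the ring (8 N), so I back off along −z.

Emit:
arm_command:
  rows:
    - [0, 0, -0.14, -0.05, 0, 0]
    - [0, 0, -0.14, -0.05, 0, 0]
    - [0, 0, -0.14, 0, 0, 0]
    - [0, 0, 0, 0, 0, 0]

```text
t: 13.45
tcp_pos: [0.5727, 0.1125, 0.2765]
tool_rot: [[0.343, 0.533, 0.773], [-0.939, 0.193, 0.283], [0.002, -0.824, 0.567]]
wrist_force: [-2.8, -1.1, -5.4]
finger_gap: 0.002
```

```bash
python3 -c "
from h import *
rep()"
```

```text
side ring_top 0.38 [0.6674 0.1455 0.1599]
side pull_ring 0.5 [0.6478 0.1359 0.1433]
side needle_tip 0.63 [0.6948 0.1487 0.0562]
t 13.45 tip r,h 0.1796 0.134 ang 0.341 tilt 34.6 F [-2.8 -1.1 -5.4] J [  23.   25.  -43.  109.   37.   21. -114.]
```

Emit:
arm_command:
  rows:
    - [0, 0.05, -0.25, -0.1, 0, 0]
    - [0, 0.05, -0.2, 0, 0, 0]

```text
t: 13.85
tcp_pos: [0.5676, 0.1111, 0.2708]
tool_rot: [[0.344, 0.529, 0.775], [-0.939, 0.193, 0.285], [0.001, -0.826, 0.563]]
wrist_force: [-0.2, -0.4, -0.3]
finger_gap: -0.002
```

Emit:
arm_command:
  rows:
    - [0, 0, 0, 0, 0, 0]

```text
t: 13.95
tcp_pos: [0.5678, 0.1114, 0.2712]
tool_rot: [[0.345, 0.531, 0.774], [-0.939, 0.194, 0.285], [0.001, -0.825, 0.565]]
wrist_force: [-0.2, -0.3, -0.5]
finger_gap: 0.001
```

```bash
python3 -c "
from h import *
st,im=snap('wrist')
rep()
b=arm.camera('side')
a=im[100:400,150:500]
b=cv2.resize(b[150:225,260:350],(420,350),interpolation=cv2.INTER_CUBIC)
o=np.zeros((350,780,3),np.uint8);o[:300,:350]=a;o[:,355:775]=b
cv2.imwrite('pics/w6.png',o[:,:,::-1])
"
```

```text
side ring_top 0.66 [0.6643 0.1441 0.1628]
side pull_ring 0.65 [0.6526 0.1376 0.1447]
side needle_tip 0.96 [0.6957 0.1488 0.0544]
t 14.0 tip r,h 0.1748 0.129 ang 0.349 tilt 34.5 F [ 0.2 -0.7 -0.1] J [  23.   25.  -43.  110.   37.   20. -114.]
```

View pics/w6.png

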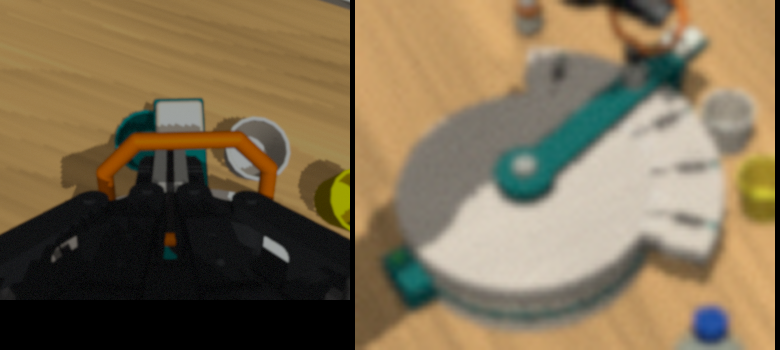

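The ring hangs free and the pin is riding on the plate (wrist force about 0). The tip is inside the opening, with the left bar at crop x≈105 and the finger's left edge at x≈150. Now sweep until the finger meets the side bar, then push.

```bash
python3 -c "
from h import *
swing(0.09,5,dz=-.005,dr=-.003)"
```

```text
[[-0.12,0.03,-0.06,0,0,0],[-0.12,0.03,-0.06,0,0,0],[-0.12,0.02,-0.07,0,0,0],[-0.12,0.02,-0.07,0,0,0],[-0.12,0.02,-0.07,0,0,0]]
```

Emit:
arm_command:
  rows:
    - [-0.12, 0.03, -0.06, 0, 0, 0]
    - [-0.12, 0.03, -0.06, 0, 0, 0]
    - [-0.12, 0.02, -0.07, 0, 0, 0]
    - [-0.12, 0.02, -0.07, 0, 0, 0]
    - [-0.12, 0.02, -0.07, 0, 0, 0]

```text
t: 14.75
tcp_pos: [0.5601, 0.1215, 0.2655]
tool_rot: [[0.339, 0.536, 0.773], [-0.941, 0.189, 0.281], [0.005, -0.823, 0.569]]
wrist_force: [2.8, -6.0, 4.5]
finger_gap: -0.001
```

Emit:
arm_command:
  rows:
    - [-0.12, 0, -0.03, 0, 0, 0]
    - [-0.12, 0, -0.03, 0, 0, 0]
    - [-0.12, 0, -0.03, 0, 0, 0]

```text
t: 15.05
tcp_pos: [0.5579, 0.1245, 0.2656]
tool_rot: [[0.33, 0.542, 0.773], [-0.944, 0.18, 0.277], [0.011, -0.821, 0.571]]
wrist_force: [2.2, -4.1, 1.3]
finger_gap: 0.0
```

```bash
python3 -c "
from h import *
rep()
swing(0.06,4)"
```

```text
side ring_top 0.45 [0.6654 0.1511 0.161 ]
side pull_ring 0.49 [0.6476 0.1391 0.1439]
side needle_tip 0.98 [0.6956 0.1522 0.0556]
t 15.05 tip r,h 0.1722 0.1236 ang 0.425 tilt 34.8 F [ 2.2 -4.1  1.3] J [  18.   23.  -39.  112.   40.   18. -119.]
[[-0.1,-0.01,-0.02,0,0,0],[-0.1,-0.01,-0.02,0,0,0],[-0.1,-0.01,-0.02,0,0,0],[-0.1,-0.01,-0.02,0,0,0]]
```

Emit:
arm_command:
  rows:
    - [-0.2, -0.01, 0, 0, 0.03, 0.02]
    - [-0.2, -0.01, 0, 0, 0.03, 0.02]
    - [-0.2, -0.01, 0, 0, 0.03, 0.02]

```text
t: 15.55
tcp_pos: [0.5529, 0.134, 0.2651]
tool_rot: [[0.317, 0.537, 0.782], [-0.948, 0.178, 0.262], [0.001, -0.824, 0.566]]
wrist_force: [0.5, -1.0, -0.3]
finger_gap: -0.001
```

```bash
python3 -c "
from h import *
rep()"
```

```text
side ring_top 0.55 [0.6587 0.16   0.147 ]
side pull_ring 0.62 [0.6462 0.1484 0.1327]
side needle_tip 0.81 [0.6864 0.1658 0.0561]
t 15.55 tip r,h 0.172 0.1225 ang 0.488 tilt 34.5 F [ 0.5 -1.  -0.3] J [  16.   23.  -38.  112.   40.   18. -122.]
```

The ring dropped 14 mm, so the pin appears to have snapped in. Verifying with the top camera.

```bash
python3 -c "
from h import *
st,im=snap('wrist')
_,b=snap('top')
marks('top',['ring_top','pull_ring','needle_tip','rinse_cup','sample_cup','waste_cup'])
marks('wrist',['ring_top','rinse_cup'],st)
a=im[100:400,150:500]
b=cv2.resize(b[145:235,240:350],(428,350),interpolation=cv2.INTER_CUBIC)
o=np.zeros((350,790,3),np.uint8);o[:300,:350]=a;o[:,355:783]=b
cv2.imwrite('pics/w7.png',o[:,:,::-1])
"
```

```text
top ring_top 0.67 [0.6595 0.1607 0.1485]
top pull_ring 0.63 [0.6392 0.1476 0.1311]
top needle_tip 0.78 [0.6818 0.1674 0.0498]
top waste_cup 0.75 [ 0.6954  0.0033 -0.0025]
wrist ring_top 0.9 [0.6591 0.1579 0.1514]
```

View pics/w7.png

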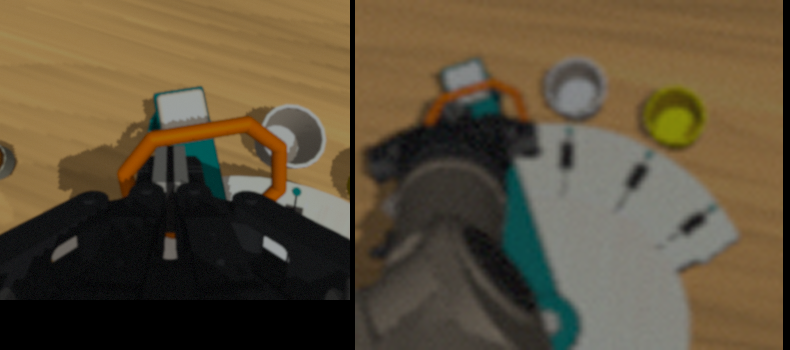

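Both cameras put the ring at home height (about 0.148 m) and the arm at about 0.40 rad. The teal cup is hidden under the arm end, and the white and yellow cups are undisturbed. Withdrawing along the finger axis.

Emit:
arm_command:
  rows:
    - [0.2, 0, 0, 0, 0, 0]
    - [0.1, 0, 0, 0, 0, 0]
    - [0, -0.25, 0, 0, 0, 0]
    - [0, -0.4, 0, 0, 0, 0]
    - [0, -0.5, 0, 0, 0, 0]
    - [0, 0, 0, 0, 0, 0]

```text
t: 16.85
tcp_pos: [0.5404, 0.1219, 0.2916]
tool_rot: [[0.319, 0.541, 0.779], [-0.948, 0.182, 0.262], [0.0, -0.821, 0.57]]
wrist_force: [-0.3, -0.1, -0.2]
finger_gap: 0.002
```

```bash
python3 -c "
from h import *
rep()"
```

```text
side ring_top 0.48 [0.6573 0.162  0.1515]
side pull_ring 0.55 [0.6418 0.1525 0.1287]
side needle_tip 0.61 [0.6866 0.1698 0.0539]
t 16.85 tip r,h 0.1557 0.1495 ang 0.468 tilt 34.8 F [-0.3 -0.1 -0.2] J [  23.   20.  -44.  113.   35.   21. -116.]
```

Emit:
arm_command:
  rows:
    - [0, -0.6, 0, 0, 0, 0]
    - [0, -0.8, 0, 0, 0, 0]
    - [0, -0.8, 0, 0, 0, 0]
    - [0, -0.8, 0, 0, 0, 0]
    - [0, -0.8, 0, 0, 0, 0]
    - [0, -0.6, 0, 0, 0, 0]
    - [0, 0, 0, 0, 0, 0]

```text
t: 17.75
tcp_pos: [0.4799, 0.1016, 0.3793]
tool_rot: [[0.321, 0.531, 0.784], [-0.947, 0.183, 0.264], [-0.003, -0.828, 0.561]]
wrist_force: [0.7, 0.1, -0.3]
finger_gap: 0.002
```

```bash
python3 -c "
from h import *
st,im=snap('wrist')
L=['ring_top','needle_tip','rinse_cup','sample_cup','waste_cup','amber_vial','reagent_bottle']
marks('wrist',L,st);rep();marks('side',L[2:]+['pen_case','beaker'])
b=arm.camera('side')
b=cv2.resize(b[150:225,260:350],(420,350),interpolation=cv2.INTER_CUBIC)
o=np.zeros((350,780,3),np.uint8);o[:300,:350]=im[100:400,150:500];o[:,355:775]=b
cv2.imwrite('pics/w8.png',o[:,:,::-1])
"
```

```text
wrist ring_top 0.67 [0.6606 0.1561 0.1527]
wrist needle_tip 0.73 [ 0.6949  0.0071 -0.0016]
wrist rinse_cup 0.69 [0.6849 0.1696 0.0027]
wrist sample_cup 0.81 [0.7084 0.0853 0.0021]
wrist waste_cup 0.56 [ 0.6942  0.0088 -0.0014]
wrist amber_vial 0.85 [0.6114 0.3108 0.0021]
side ring_top 0.61 [0.6583 0.1638 0.1486]
side pull_ring 0.53 [0.6459 0.1532 0.1311]
side needle_tip 0.92 [0.6839 0.1692 0.0578]
t 18.15 tip r,h 0.0938 0.2342 ang 0.655 tilt 34.0 F [ 0.2 -0.5  0.4] J [ 53.   7. -69. 114.   7.  30. -90.]
side rinse_cup 0.49 [0.68   0.1767 0.0043]
side sample_cup 0.73 [6.946e-01 5.800e-03 3.000e-04]
side waste_cup 0.58 [ 0.693   0.0035 -0.0012]
side amber_vial 0.52 [0.6152 0.314  0.0033]
side reagent_bottle 0.96 [ 0.5445 -0.1545  0.002 ]
side pen_case 0.54 [0.4277 0.5358 0.0017]
side beaker 0.77 [ 0.4384 -0.4899 -0.003 ]
```

View pics/w8.png

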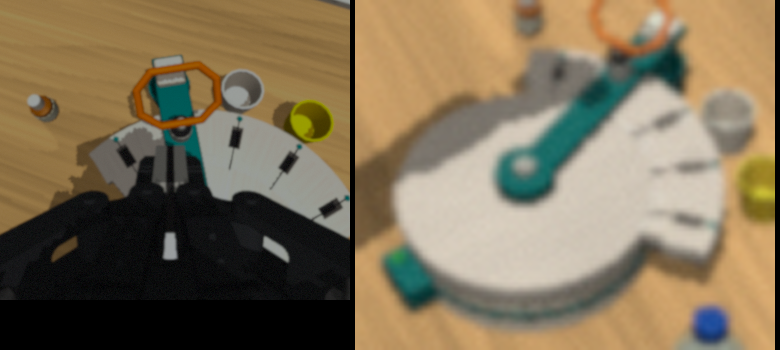

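The arm stands in the first hole on the teal side, with three free holes to its right and one to its left. The ring is at home height, the cups and vial are where they were, and the fingers are clear by about 10 cm.

```bash
python3 -c "
from bench import arm
print(arm.sign_off())"
```

```text
the job is handed in; nothing more can be done
None
```

The swing arm is now pinned in the next hole on the teal side, with the needle over the rinse cup, and the job was handed in at about 18 s. The sign-off gives no verdict, so this rests on my last checks.

**What I did:** I hooked the shut fingertips through the ring and lifted the pin about 14–18 mm; the wrist force showed 7–9 N. I swung the arm to about 0.30 rad, let the pin ride on the plate, and nudged the ring sideways until the pin snapped in. Then I backed the fingers out about 10 cm clear.

**Last checks:**
- **Pin and arm:** the ring-top mark is back at about 149 mm, its home height. The last pictures show three free holes on one side of the arm and one on the other.
- **Needle:** at the end it read about 8 mm from the rinse cup in the side camera, with a mark accuracy of about 4 mm per reading. In the wrist camera the needle mark landed on the yellow cup, so I ignored it.
- **Loose things:** apart from one false reading, every final cup, bottle, case, beaker and vial mark was within about 7 mm of where it started. The exception was the side camera's last mark for the sample cup, which landed on the yellow cup; the wrist view put the sample cup in place.
- **Contact:** wrist force was near zero at the end.

**What did not go as planned:** joint 6 was at its lower limit, so I used a finger tilt of about 33° with some yaw instead of 40°. The arm followed small moves under load poorly. The first lowering still carried the ring, so I repeated it with larger steps.

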